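# Feel along a ground weld

## Robot

A 6-joint arm with a two-finger parallel gripper is mounted at the origin on the work surface. World frame = base frame: x ahead of the robot, y to its left, z up, the work surface at z = 0. Lengths are in m, angles in rad, forces in N, time in s.
With the tool pointing down it reaches from about 0.325 to 0.775 m from the base axis. Payload 9.3 kg.
Tool frame: the origin (TCP) lies at the very end of the fingers, on their centre line; the grasp point (between the pads) lies 19 mm behind it; y points along the fingers, z is the direction in which the jaws open and shut, and the axes are right-handed (so a half turn about y gives the same grasp; the last joint's range is limited). The gripper opens to 85 mm and grips with 20 to 120 N. Pads are 22 mm wide; open, the fingers measure 114 mm over their backs; the gripper's body (76 mm by 85 mm) begins 54 mm behind the grasp point. The pads swing forward as they close: fully open they stand 13 mm farther back than shut.
Start: joints at [1.107, 0.259, 0.021, 1.334, 0, 1.418], TCP at [0.168, 0.524, 0.205] pointing down, gripper open.
Joint ranges: [-3.04, 3.04], [-0.91, 1.82], [-1.04, 1.36], [-1.92, 1.95], [-1.52, 1.45], [-3.14, 3.14]. Speed limits (rad/s): [2.22, 2.22, 2.79, 3.14, 3.14, 3.14].

## Interface

Orientations are given as a unit quaternion [w, x, y, z].
In Python, from plant import readout, eyes, ticket gives the robot as it stands. The module is installed in compiled form; this text tells all that it offers.
- The arm moves only by the tool step_arm, never from a script. Its argument "motion" is a list of rows, each a list of 3 entries, a list of its own where there are three numbers: the turn, a rotation vector about the tool's x, y, z in rad, then the shift along the tool's x, y, z in cm, then the opening, from 0 (shut) to 1 (fully open). In form: [[[ax, ay, az], [dx, dy, dz], fingers], ...]. A call has 1 to 5 rows; each row shifts and turns the pose as measured when the row begins, along the tool's axes as they then stand; what a row does not reach is not made up. A row lasts 1/10 s, in which the tool goes at most 50 mm and 8.59 degrees, less where a joint would pass 70% of its speed; a pose out of reach is approached as far as the arm can. A call is refused whole if a number of a shift passes 5 or a number of a turn 0.15, either way. A call with a gripper value outside its range is refused whole. The fingers move at their own pace and stop on an object; "force" is the grip in N (left out, the last holds). Time passes only in rows, so rows that do not move let the fingers close. It gives the time, the measured TCP pose, the force and the opening at its end, in the units of the state.
- readout.read_state(): the state, without advancing time (a new reading comes with each control period).
- eyes.capture(name): name is "scene" or "top" or "wrist"; returns a dict with "pixels" (480x640x3 uint8, blue, green, red), "vfov" (degrees; the focal length in pixels is half the picture's height over the tangent of half this angle, whatever the lens; pixels are square), "cx", "cy" (the principal point, pixels), "world_from_camera" (4x4, takes a point from camera to world coordinates); the wrist camera has in their place "mount" (4x4, takes a point from camera to tool coordinates, whose origin is the TCP and whose axes are the tool frame's). Camera axes: x right, y up, looking along -z (the intrinsics and any distortion apply to the point x, -y, -z); pixel columns grow to the right and rows downward; lengths in m; the calibration is good to about 2 mm. A picture is of the moment at which its call begins: read the wrist's pose just before it. There is no depth.
- ticket.hand_in(): hands the job in, once; it reports no verdict.
The state is a dict: "time_s": time; "q": joint angles; "joint_velocities": joint speeds; "tau": joint torques, N m; "ee_pos": TCP position; "eef_rot": TCP orientation; "contact_force": force on the tool from outside, world axes, zero at the start; "moment": the same for the moment, N m; "gripper_width": finger opening in m.
Only numpy, scipy, OpenCV 4.12 (cv2) and the standard library are available. Lean on these libraries where they do the work, as an engineer would, in place of code of your own. Each camera call takes 0.05 s, during which the arm holds its last target.

## Task

The weld on the folded sheet in the vise has just been ground and is ready to be felt for high spots. With the fingers closed, touch the weld lightly at the end beside the sheet's turned-up lip, run the fingertips along the whole weld to its other end in one stroke without lifting off, then take the hand away. Do not bend or lift the thin sheet, and leave the things on the bench where they are.

Things in the scene. Friction and masses are not known exactly. Their poses are not given: they have to be found in the camera images.
- weld_mid (a point): Middle of the top face of the ground weld: a straight, level, bright flat band 220 mm long, 10 mm wide, 1.6 mm proud of the sheet, between dark heat-tinted strips. About 206 mm above the bench. y axis: along the weld to the lip end (y = +110 mm; open end -110 mm). z: up. x: across, to the vise jaws; the fold is 105 mm off at +x, the sheet's free edge 35 mm at -x.
- weld_start (a point): Top of the weld at its lip end, about 206 mm above the bench. The turned-up lip (1.6 mm thick, 24 mm high) stands across the weld's line 25 mm farther out.
- weld_end (a point): Top of the weld at its other, open end; the sheet ends 25 mm farther out, with no lip.
- panel (a joint): How far the sheet's flange is bent down about the fold, rad: 0 undisturbed, positive pressed down, negative lifted. The flange is thin grey metal, 140 x 270 mm, level, and springs back by itself; pressed on the weld it gives about 2 mm for 5 N (0.01 rad is about 1 mm at the weld).
- vise: Grey bench vise bolted to the bench, holding the sheet's upright leg in its 125 mm jaws. Origin: centre of the round base on the bench. x axis: towards the screw and T-bar, away from the sheet's flange; y axis: towards the lip end. The jaws' top is 168 mm high; the flange lies above everything else on the vise.
- grinder: Loose angle grinder lying on the bench, blue body, about 330 mm long (x axis from tail to head), 80 mm high with its disc upwards, side handle 145 mm out to +y of its head. Origin: underside below the middle. To be left alone.
- wire_brush: Loose wooden wire brush, 265 mm long along x, 30 mm wide, 30 mm high. Origin: underside near the middle. To be left alone.
- tin: Loose closed tin, yellow, 76 mm across, 75 mm high. Origin: centre of its underside. To be left alone.
- hammer: Loose hammer lying along x, about 290 mm long. Origin: underside near the middle. To be left alone.

How it is judged:
By the outcome, as a careful person would: the job done as asked, in the order asked, and still so for the second after the job is handed in, with the robot touching nothing.
It also fails if it takes over 45 s, if anything falls off the work surface, if the arm or the gripper's body presses on something with over 40 N, if the wrist force passes 120 N, or if a joint passes its speed limit or range.

## Working session

There is one attempt and no reset: what is moved stays moved. The work goes in short steps, Python scripts to look and compute and a tool call to move; the robot and the scene stay as the last step left them, time stands still between calls to the robot, and variables do not carry over. Pictures are saved under pics/ and viewed, and the job is handed in when it is done.

Besides the shell and the picture viewer there is one more tool, called after "Call:" as name([rows], argument=value, ...), one row to a line, values as JSON. step_arm: Moves the arm, as the interface text tells. Its arguments: {"type":"object","properties":{"motion":{"type":"array","items":{"type":"array"}},"force":{"type":"number"}},"required":["motion"]}

```bash
mkdir -p pics
cat > h.py <<'E'
import numpy as np, cv2, json
from plant import readout, eyes, ticket
def cap(n,tag):
    s=readout.read_state(); c=eyes.capture(n); cv2.imwrite(f'pics/{tag}.png',c['pixels'])
    d={k:(v.tolist() if hasattr(v,'tolist') else v) for k,v in c.items() if k!='pixels'}
    d['ee_pos']=list(map(float,s['ee_pos']));d['eef_rot']=list(map(float,s['eef_rot']))
    json.dump(d,open(f'pics/{tag}.json','w')); return c,s,d
E
python3 - <<'E'
from h import *
np.set_printoptions(precision=4,suppress=True)
print(readout.read_state())
for n in ['scene','top','wrist']:
    c,s,d=cap(n,n+'0'); print(n,d)
E
```

```text
{'time_s': 0.0, 'q': array([ 1.1074,  0.2592,  0.0208,  1.3337, -0.    ,  1.4182]), 'joint_velocities': array([-0.0005,  0.0004,  0.001 , -0.0004, -0.0015, -0.0011]), 'tau': array([ -0.0029, -55.5644,  34.453 ,   0.0139,  -0.0003,   0.    ]), 'ee_pos': array([0.1681, 0.5234, 0.2049]), 'eef_rot': array([-0.6981,  0.699 , -0.1096,  0.1093]), 'contact_force': array([-0.365 , -0.6199,  0.7013]), 'moment': array([-0.0449,  0.0371, -0.0224]), 'gripper_width': 0.08560495668072482}
scene {'vfov': 48.256708633177645, 'cx': 315.46674172247924, 'cy': 243.27081978528193, 'world_from_camera': [[-0.3274025733336652, -0.50792092260512, 0.7967583644709717, 1.8106497338772125], [0.9448552839728185, -0.18267011647806147, 0.27180897868638576, 0.3428964641593794], [0.007486476016037717, 0.8418123097970563, 0.5397184337698742, 1.015578401499488], [0.0, 0.0, 0.0, 1.0]], 'ee_pos': [0.168054614110867, 0.5233637335317114, 0.2048640195233108], 'eef_rot': [-0.6981304080773735, 0.6990449300615554, -0.10956383013162613, 0.10929723784178186]}
top {'vfov': 45.587015663112496, 'cx': 317.26161731682674, 'cy': 235.21
[... 345 characters left out ...]
1807917, 0.523356439777263, 0.204861522219882], 'eef_rot': [-0.6981311634513706, 0.699044086381278, -0.10956627687364856, 0.10929535619342148]}
wrist {'vfov': 63.32817253926601, 'cx': 319.22812964275636, 'cy': 240.09056065368904, 'mount': [[0.0003889055657039363, -0.9649150389383209, -0.26256202387839644, -0.06584932917073935], [0.0010649183024416102, 0.2625622944770766, -0.9649144560363588, -0.16785956358440385], [0.9999993573505285, 9.565349762654037e-05, 0.0011296676229327364, 0.0005727146514405979], [0.0, 0.0, 0.0, 1.0]], 'ee_pos': [0.16806421701399551, 0.5233928500157564, 0.2049232792781288], 'eef_rot': [-0.6981853889823557, 0.6989918187905911, -0.10954267663789381, 0.1093069159311695]}
```

View pics/scene0.png

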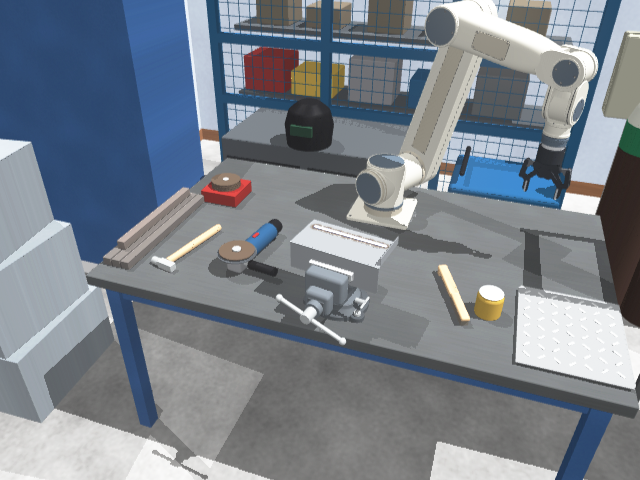

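View pics/top0.png

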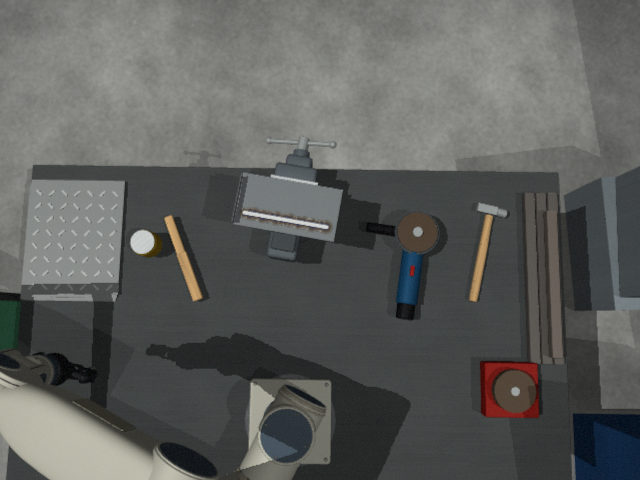

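View pics/wrist0.png

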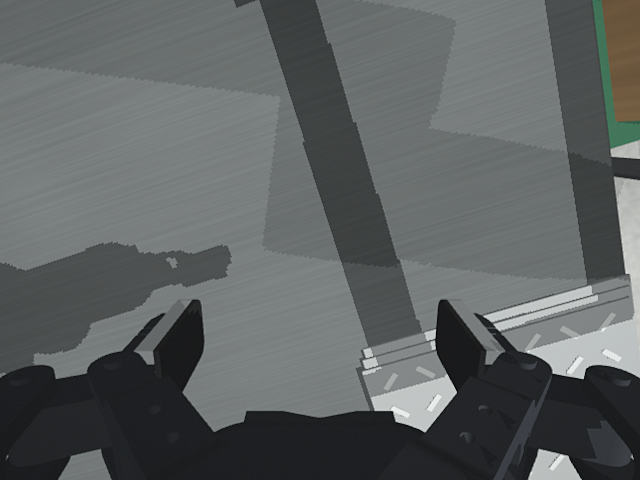

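The top view shows the weld as a bright band from about (245,211) to (329,227), with the lip at the left end (x≈240). In the scene view it runs from (313,226) to (392,243). The grinder is to the right of the vise, the brush and tin are to the left, and the arm is out of the way.

```bash
cat >> h.py <<'E'
def ray(d,u,v,T=None):
    T=np.array(d['world_from_camera']) if T is None else T
    f=240/np.tan(np.radians(d['vfov']/2))
    r=T[:3,:3]@np.array([(u-d['cx'])/f,-(v-d['cy'])/f,-1.]); return T[:3,3],r
def onz(d,u,v,z,T=None):
    o,r=ray(d,u,v,T); return o+r*(z-o[2])/r[2]
def pix(d,p,T=None):
    T=np.array(d['world_from_camera']) if T is None else T
    f=240/np.tan(np.radians(d['vfov']/2))
    q=np.linalg.inv(T)@np.append(p,1); return d['cx']+f*q[0]/-q[2], d['cy']-f*q[1]/-q[2]
def wristT(d):
    from scipy.spatial.transform import Rotation as R
    w,x,y,z=d['eef_rot'];T=np.eye(4);T[:3,:3]=R.from_quat([x,y,z,w]).as_matrix();T[:3,3]=d['ee_pos'];return T@np.array(d['mount'])
E
python3 - <<'E'
from h import *
np.set_printoptions(precision=4,suppress=True)
def band(tag,box,th):
    im=cv2.imread(f'pics/{tag}.png');x0,y0,x1,y1=box
    g=im[y0:y1,x0:x1].min(2); m=(g>th).astype(np.uint8)
    n,l,st,ce=cv2.connectedComponentsWithStats(m)
    print(tag,st[1:][st[1:,4]>20])
    k=1+np.argmax(st[1:,4]); ys,xs=np.where(l==k); r=cv2.minAreaRect(np.c_[xs+x0,ys+y0].astype(np.float32)); print(r); print(cv2.boxPoints(r))
    cv2.imwrite(f'pics/{tag}_c.png',cv2.resize(im[y0:y1,x0:x1],None,fx=5,fy=5,interpolation=cv2.INTER_NEAREST))
band('top0',(225,165,350,245),215)
band('scene0',(285,215,405,300),225)
d=json.load(open('pics/top0.json'))
for p in [(244.5,211),(329,227.5)]: print(onz(d,*p,.206))
E
```

```text
top0 []Traceback (most recent call last):
  File "<stdin>", line 10, in <module>
  File "<stdin>", line 8, in band
    return _wrapfunc(a, 'argmax', axis=axis, out=out, **kwds)
    return bound(*args, **kwds)
ValueError: attempt to get argmax of an empty sequence
```

Run:
```python
from h import *
np.set_printoptions(precision=4,suppress=True)
def band(tag,box,th):
    im=cv2.imread(f'pics/{tag}.png');x0,y0,x1,y1=box
    g=im[y0:y1,x0:x1].min(2); print(np.percentile(g,[50,90,95,98,99.9])); m=(g>th).astype(np.uint8)
    n,l,st,ce=cv2.connectedComponentsWithStats(m)
    print(tag,st[1:][st[1:,4]>20])
    cv2.imwrite(f'pics/{tag}_c.png',cv2.resize(im[y0:y1,x0:x1],None,fx=5,fy=5,interpolation=cv2.INTER_NEAREST))
    k=1+np.argmax(st[1:,4]); ys,xs=np.where(l==k); r=cv2.minAreaRect(np.c_[xs+x0,ys+y0].astype(np.float32)); print(r); print(cv2.boxPoints(r))
band('top0',(225,200,350,245),180)
band('scene0',(285,215,405,255),200)
d=json.load(open('pics/top0.json'))
for p in [(244.5,211),(329,227.5)]: print(onz(d,*p,.206))
```

```text
[ 93.  121.  168.8 207.  211. ]
top0 [[ 18  11  85  18 263]]
((285.0, 219.5), (85.3287582397461, 3.128720283508301), 10.080597877502441)
[[242.7204 213.5725]
 [243.2681 210.4921]
 [327.2795 225.4275]
 [326.7319 228.5079]]
[166. 225. 244. 255. 255.]
scene0 [[  66    0   23    6   56]
 [ 106    0   14   10   89]
 [   5    5  104   35 1876]]
((341.4398193359375, 241.71575927734375), (99.4780044555664, 28.42548942565918), 15.592811584472656)
[[289.711  242.0356]
 [297.3518 214.6563]
 [393.1686 241.3959]
 [385.5279 268.7752]]
[0.567  0.1231 0.206 ]
[ 0.5265 -0.1005  0.206 ]
```

View pics/top0_c.png

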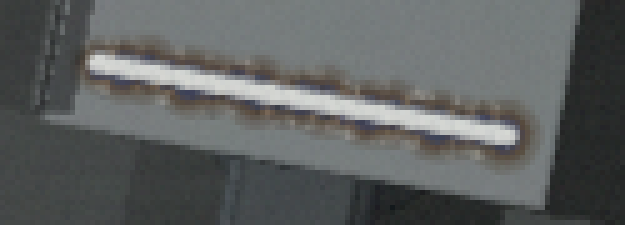

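View pics/scene0_c.png

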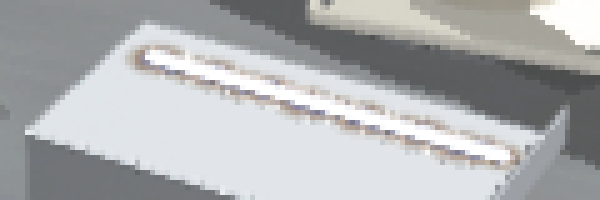

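Run:
```python
from h import *
from scipy.spatial.transform import Rotation as R
np.set_printoptions(precision=4,suppress=True)
d=json.load(open('pics/top0.json'));ds=json.load(open('pics/scene0.json'))
A=onz(d,242.8,212.2,.206);B=onz(d,329,227,.206);print(A,B,np.linalg.norm(A-B))
A2=onz(ds,388.3,246.6,.206);B2=onz(ds,314,226.2,.206);print(A2,B2,np.linalg.norm(A2-B2))
for a,b in ((( 242.8,212.2),(388.3,246.6)),((329,227),(314,226.2))):
    o1,r1=ray(d,*a);o2,r2=ray(ds,*b)
    t=np.linalg.lstsq(np.c_[r1,-r2],o2-o1,rcond=None)[0];print('tri',o1+r1*t[0],o2+r2*t[1])
s=readout.read_state();w,x,y,z=s['eef_rot'];M=R.from_quat([x,y,z,w]).as_matrix();print('tool axes cols\n',M)
u=(A-B)/np.linalg.norm(A-B);print('along',u, 'yaw',np.degrees(np.arctan2(u[1],u[0])),'toolx yaw',np.degrees(np.arctan2(M[1,0],M[0,0])))
for i in range(3): print(readout.read_state()['contact_force'])
```

```text
[0.5638 0.1275 0.206 ] [ 0.5278 -0.1005  0.206 ] 0.2307941030064232
[0.5632 0.1312 0.206 ] [ 0.5289 -0.0994  0.206 ] 0.23311193469261485
tri [0.5638 0.1276 0.2055] [0.563  0.1312 0.2059]
tri [ 0.5279 -0.1005  0.2053] [ 0.5277 -0.0998  0.2052]
tool axes cols
 [[ 0.9521 -0.0005  0.3058]
 [-0.3058 -0.001   0.9521]
 [-0.0001 -1.     -0.0011]]
along [0.1557 0.9878 0.    ] yaw 81.04021891075378 toolx yaw -17.806415076264283
[ 0.0808 -0.2361  0.5424]
[ 0.0808 -0.2361  0.5424]
[ 0.0808 -0.2361  0.5424]
```

```bash
cat >> h.py <<'E'
from scipy.spatial.transform import Rotation as R
def Rw(q): w,x,y,z=q; return R.from_quat([x,y,z,w])
def tgtR(yaw): # tool x at yaw deg, y down
    c,s=np.cos(np.radians(yaw)),np.sin(np.radians(yaw)); X=np.array([c,s,0]);Y=np.array([0,0,-1.]);return R.from_matrix(np.c_[X,Y,np.cross(X,Y)])
def plan(goals,yaw,n=5,vmax=.05,wmax=.14):
    s=readout.read_state();p=np.array(s['ee_pos']);r=Rw(s['eef_rot']);out=[];goals=[np.array(g) for g in goals]
    print('t',s['time_s'],'p',p.round(4),'F',np.round(s['contact_force'],2),'w',s['gripper_width'])
    for i in range(n):
        while len(goals)>1 and np.linalg.norm(goals[0]-p)<1e-3: goals.pop(0)
        e=goals[0]-p; L=np.linalg.norm(e); e=e*min(1,vmax/max(L,1e-9))
        w=(r.inv()*tgtR(yaw)).as_rotvec(); a=np.linalg.norm(w); w=w*min(1,wmax/max(a,1e-9))
        sh=np.round(r.inv().apply(e)*100,2); w=np.round(w,3); out.append([w.tolist(),sh.tolist(),0])
        p=p+r.apply(sh/100); r=r*R.from_rotvec(w)
    print(json.dumps(out)); print('pred',p.round(4))
E
python3 -c "
from h import *
plan([[.2,.49,.33],[.564,.122,.33]],-98.8)"
```

```text
t 0.15 p [0.1681 0.5234 0.205 ] F [ 0.08 -0.24  0.54] w 0.08519010357951927
[[[0.0, 0.14, 0.0], [1.52, -4.69, -0.83], 0], [[0.0, 0.14, 0.0], [1.63, -4.69, -0.61], 0], [[0.0, 0.14, 0.0], [1.12, -3.12, -0.26], 0], [[0.0, 0.14, 0.0], [4.99, 0.0, -0.3], 0], [[0.0, 0.14, 0.0], [4.98, 0.0, 0.4], 0]]
pred [0.2702 0.419  0.33  ]
```

Call:
step_arm([
  [[0,0.14,0],[1.5,-4.7,-0.8],0],
  [[0,0.14,0],[1.6,-4.7,-0.6],0],
  [[0,0.14,0],[1.1,-3.1,-0.3],0],
  [[0,0.14,0],[4.9,0,-0.3],0],
  [[0,0.14,0],[4.9,0,0.4],0],
], force=20)

```text
time_s: 0.65
ee_pos: [0.2664, 0.4188, 0.3318]
eef_rot: [-0.613, 0.619, -0.347, 0.347]
contact_force: [2.1, 1.5, -0.1]
gripper_width: 0.0125
```

```bash
python3 -c "
from h import *
plan([[.564,.122,.33]],-98.8)"
```

```text
t 0.65 p [0.2664 0.4188 0.3318] F [ 2.1   1.55 -0.1 ] w 0.012528065860447054
[[[0.001, 0.14, 0.001], [4.85, 0.03, 1.2], 0], [[0.001, 0.14, 0.001], [4.64, 0.03, 1.87], 0], [[0.001, 0.14, 0.001], [4.33, 0.03, 2.49], 0], [[0.001, 0.14, 0.001], [3.94, 0.03, 3.08], 0], [[0.0, 0.138, 0.002], [3.48, 0.02, 3.59], 0]]
pred [0.4434 0.2423 0.3308]
```

Call:
step_arm([
  [[0,0.14,0],[4.8,0,1.2],0],
  [[0,0.14,0],[4.6,0,1.9],0],
  [[0,0.14,0],[4.3,0,2.5],0],
  [[0,0.14,0],[3.9,0,3.1],0],
  [[0,0.14,0],[3.5,0,3.6],0],
])

```text
time_s: 1.15
ee_pos: [0.4418, 0.2389, 0.3328]
eef_rot: [-0.45, 0.454, -0.543, 0.545]
contact_force: [1.6, 0.9, -0.2]
gripper_width: 0.0
```

```bash
python3 -c "
from h import *
plan([[.564,.122,.33]],-98.8)"
```

```text
t 1.15 p [0.4418 0.2389 0.3328] F [ 1.63  0.91 -0.16] w 5.800627069233474e-06
[[[0.001, -0.029, 0.006], [2.74, 0.09, 4.18], 0], [[0.0, -0.0, -0.0], [2.86, 0.08, 4.1], 0], [[0.0, -0.0, -0.0], [2.86, 0.08, 4.1], 0], [[0.0, -0.0, -0.0], [1.1, 0.04, 1.57], 0], [[0.0, -0.0, -0.0], [0.0, -0.0, 0.0], 0]]
pred [0.564 0.122 0.33 ]
```

Call:
step_arm([
  [[0,-0.03,0.006],[2.7,0.1,4.1],0],
  [[0,0,0],[2.8,0.1,4.1],0],
  [[0,0,0],[2.8,0.1,4.1],0],
  [[0,0,0],[1.1,0,1.6],0],
  [[0,0,0],[0,0,0],0],
])

```text
time_s: 1.65
ee_pos: [0.5674, 0.1152, 0.3269]
eef_rot: [0.456, -0.458, 0.541, -0.538]
contact_force: [-0.5, 0.1, -0.1]
gripper_width: -0.0001
```

```bash
python3 -c "
from h import *
plan([[.564,.122,.33]],-98.8)
c,s,d=cap('wrist','w1')
T=wristT(d)
for p in [(.5633,.1236,.206),(.529,-.0955,.206)]: print(pix(d,p,T))
"
```

```text
t 1.65 p [0.5674 0.1152 0.3269] F [-0.54  0.05 -0.09] w -0.00010095142204003259
[[[0.005, -0.011, 0.001], [-0.61, -0.31, -0.45], 0], [[-0.0, -0.0, -0.0], [0.0, 0.0, -0.0], 0], [[-0.0, -0.0, -0.0], [0.0, 0.0, -0.0], 0], [[-0.0, -0.0, -0.0], [0.0, 0.0, -0.0], 0], [[-0.0, -0.0, -0.0], [0.0, 0.0, -0.0], 0]]
pred [0.564 0.122 0.33 ]
(np.float64(312.04429466745194), np.float64(214.94037683842345))
(np.float64(315.7046647285559), np.float64(455.02941399196806))
```

View pics/w1.png

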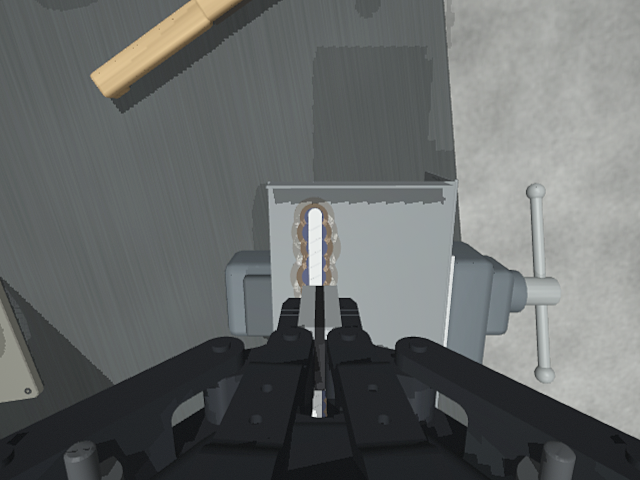

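The wrist view shows the weld's lip end at about (315,208), with the lip line at v≈184. The closed fingers lie over the weld's line near column 319.

```bash
python3 -c "
from h import *
d=json.load(open('pics/w1.json'));T=wristT(d)
im=cv2.imread('pics/w1.png');g=im[200:290,300:335].min(2)
m=g>185
for v in range(200,290,6):
    xs=np.where(im[v,300:335].min(1)>190)[0]+300
    print(v,xs.min() if len(xs) else None,xs.max() if len(xs) else None)
for v in range(203,212): print(v,im[v,312:320].min(1))
for p in [(315.5,207.5),(315.5,240),(316,283)]: print(onz(d,*p,.206,T).round(4))
for p in [(268,184.5),(456,183)]: print('lip top',onz(d,*p,.229,T).round(4))
"
```

```text
200 None None
206 None None
212 309 320
218 309 331
224 309 321
230 309 321
236 309 321
242 309 321
248 309 321
254 309 321
260 300 321
266 309 321
272 309 321
278 310 332
284 310 330
203 [ 71  86  87  86  82  87 112 147]
204 [ 75  95  94  95  91  89 106 123]
205 [93 93 93 92 93 93 91 91]
206 [89 89 88 89 89 90 92 92]
207 [93 93 94 95 80 85 83 83]
208 [146 164 184 193 174 162 107  75]
209 [220 228 237 242 232 224 193 139]
210 [242 237 235 235 236 239 239 205]
211 [234 233 232 232 232 234 237 238]
[0.5668 0.1288 0.206 ]
[0.5626 0.1038 0.206 ]
[0.5571 0.0689 0.206 ]
lip top [0.5386 0.1539 0.229 ]
lip top [0.6649 0.134  0.229 ]
```

```bash
python3 -c "
from h import *
plan([[.5645,.123,.33],[.5645,.123,.225]],-98.9,vmax=.03)"
```

```text
t 1.7 p [0.5667 0.1161 0.3269] F [ 0.34 -0.32 -0.79] w -0.00022265624108411624
[[[0.005, -0.009, 0.001], [-0.65, -0.31, -0.33], 0], [[-0.0, 0.0, -0.0], [0.0, 3.0, 0.0], 0], [[-0.0, 0.0, -0.0], [0.0, 3.0, 0.0], 0], [[-0.0, 0.0, -0.0], [0.0, 3.0, 0.0], 0], [[-0.0, 0.0, -0.0], [0.01, 1.5, 0.0], 0]]
pred [0.5645 0.123  0.225 ]
```

Call:
step_arm([
  [[0.005,-0.009,0],[-0.6,0,-0.3],0],
  [[0,0,0],[0,2.5,0],0],
  [[0,0,0],[0,2.5,0],0],
  [[0,0,0],[0,2.2,0],0],
  [[0,0,0],[0,1.0,0],0],
])

```text
time_s: 2.2
ee_pos: [0.5607, 0.1295, 0.2458]
eef_rot: [-0.464, 0.46, -0.534, 0.537]
contact_force: [-0.6, -0.0, 0.1]
gripper_width: 0.0001
```

```bash
python3 -c "
from h import *
plan([[.5645,.123,.225]],-98.9)"
```

```text
t 2.2 p [0.5607 0.1295 0.2458] F [-0.61 -0.04  0.09] w 0.00010778977192801175
[[[-0.006, 0.009, -0.002], [0.59, 2.08, 0.46], 0], [[-0.0, -0.0, 0.0], [0.0, -0.0, 0.0], 0], [[-0.0, -0.0, 0.0], [0.0, -0.0, 0.0], 0], [[-0.0, -0.0, 0.0], [0.0, -0.0, 0.0], 0], [[-0.0, -0.0, 0.0], [0.0, -0.0, 0.0], 0]]
pred [0.5645 0.123  0.225 ]
```

Call:
step_arm([
  [[0,0,0],[0.3,0,0.2],0],
  [[0,0,0],[0,0,0],0],
])

```text
time_s: 2.4
ee_pos: [0.5606, 0.1282, 0.2464]
eef_rot: [-0.465, 0.461, -0.533, 0.536]
contact_force: [0.0, 0.1, -0.3]
gripper_width: 0.0002
```

```bash
python3 -c "
from h import *
plan([[.5645,.123,.222]],-98.9,vmax=.015)"
```

```text
t 2.4 p [0.5606 0.1282 0.2464] F [ 0.05  0.08 -0.26] w 0.00018318685198724294
[[[-0.006, 0.012, -0.002], [0.28, 1.45, 0.26], 0], [[-0.0, 0.0, 0.0], [0.18, 1.0, 0.19], 0], [[-0.0, 0.0, 0.0], [0.0, -0.0, 0.0], 0], [[-0.0, 0.0, 0.0], [0.0, -0.0, 0.0], 0], [[-0.0, 0.0, 0.0], [0.0, -0.0, 0.0], 0]]
pred [0.5645 0.123  0.222 ]
```

Call:
step_arm([
  [[-0.006,0.012,0],[0.3,1.2,0.3],0],
  [[0,0,0],[0.2,1.0,0.2],0],
  [[0,0,0],[0,0,0],0],
  [[0,0,0],[0,0,0],0],
])

```text
time_s: 2.8
ee_pos: [0.5662, 0.1224, 0.2249]
eef_rot: [-0.461, 0.458, -0.537, 0.538]
contact_force: [-0.1, -0.1, 1.0]
gripper_width: 0.0002
```

```bash
python3 -c "
from h import *
plan([[.5645,.123,.222]],-98.9,vmax=.015,n=1)
c,s,d=cap('wrist','w2');cap('top','t2');cap('scene','s2')
for i in range(3): 
    im=cv2.imread('pics/'+['w2','t2','s2'][i]+'.png'); x0,y0,x1,y1=[(220,150,420,350),(210,160,360,270),(280,180,430,290)][i]
    cv2.imwrite('pics/'+['w2','t2','s2'][i]+'c.png',cv2.resize(im[y0:y1,x0:x1],None,fx=[3,5,5][i],fy=[3,5,5][i]))
"
```

```text
t 2.8 p [0.5662 0.1224 0.2249] F [-0.1  -0.11  1.01] w 0.0002402550825139474
[[[-0.003, -0.001, -0.003], [-0.03, 0.29, -0.18], 0]]
pred [0.5645 0.123  0.222 ]
```

View pics/w2.png

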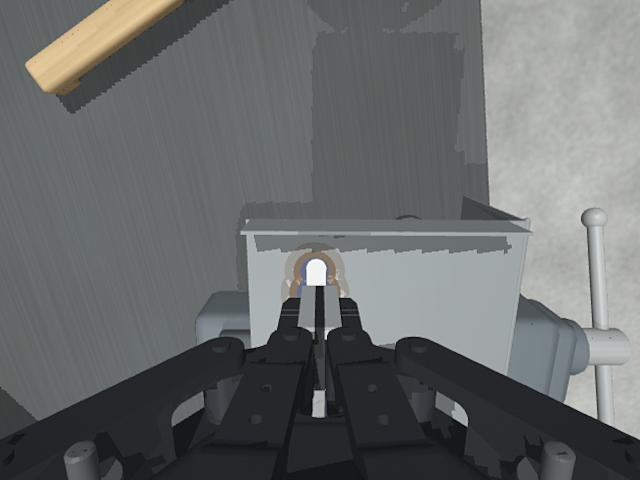

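View pics/s2c.png

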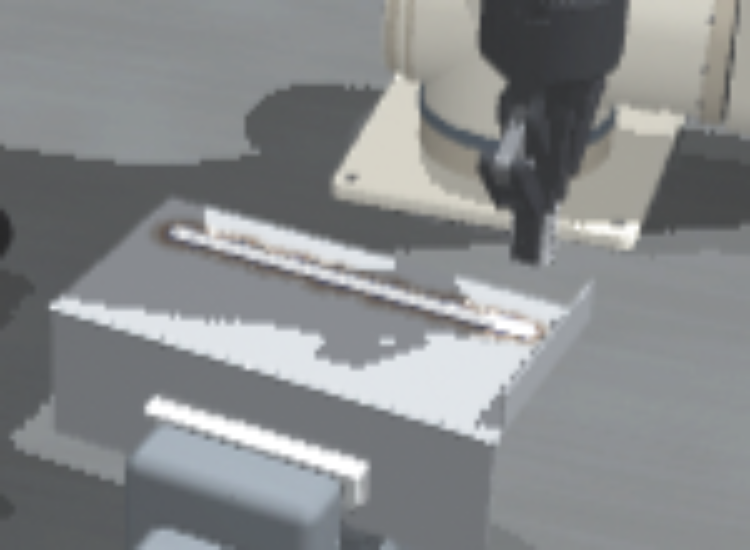

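View pics/t2c.png

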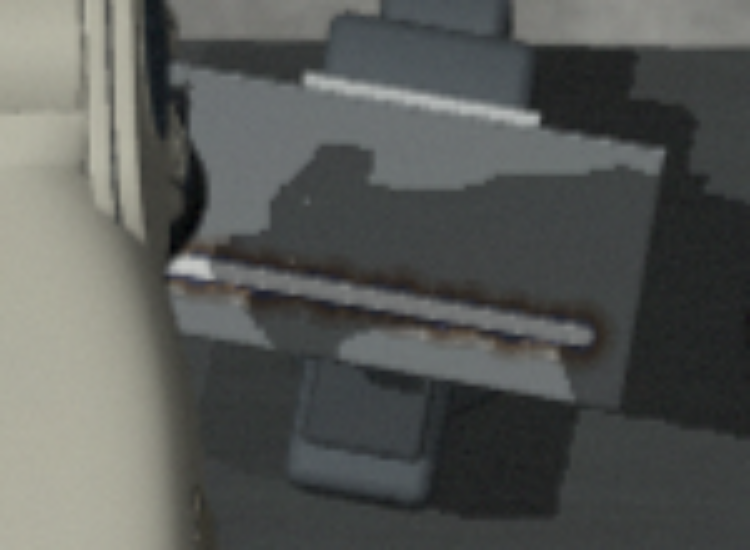

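The wrist view shows the weld end at (316,258), the fingertip's lip-side edge at v≈286 and the finger centre at u≈320. So the hand is about 2 mm too far toward the jaws. The scene and top views show the fingertips hovering clear over the lip end.

```bash
python3 -c "
from h import *
d=json.load(open('pics/w2.json'));T=wristT(d);print(d['ee_pos'])
im=cv2.imread('pics/w2.png')
for v in range(254,264): print(v,im[v,310:322:2].min(1))
for v in (266,274,280,290,292): 
    print(v,im[v,296:346].min(1))
for p in [(316,257.5),(316,275)]: print(onz(d,*p,.206,T).round(4))
for a in (0,-.011,.011):
    t=np.array(d['ee_pos'])+Rw(d['eef_rot']).apply([a,0,0]); print('tip',a,pix(d,t,T))
print('lip',onz(d,316,222,.2285,T))
"
```

```text
[0.5661906299959256, 0.12239851096369195, 0.22489246940601887]
254 [100 101 101 101 101 100]
255 [101 100 100 100 100 100]
256 [100  99  98  97  98 100]
257 [ 96 106 102  99  96  96]
258 [107 103 105 136 119 108]
259 [ 89 173 212 221 205 144]
260 [147 236 252 249 249 219]
261 [226 248 243 243 244 249]
262 [250 242 242 241 242 243]
263 [244 241 241 241 241 242]
266 [101 101 101  99 105 112  99 100  99  88 170 246 246 242 241 241 241 241
 242 241 241 241 241 241 241 241 241 243 248 243 129  80 102  98 100 100
  99  98 104 134 151 149 149 149 148 147 147 145 154 171]
274 [102 102 101 100 117  99 101 102 100  89 167 246 245 242 241 241 241 241
 241 241 241 241 241 240 240 240 240 242 246 231  79  95 106  98 101  97
  97  97  94 131 182 165 168 168 146 148 148 147 155 168]
280 [124 129 139 105 105 108 121 113 127 116 168 244 245 242 241 241 241 241
 241 241 241 241 240 240 240 240 241 242 244 226  94 120 125 121 125 121
 128 119 103  88 104 153 146 146 146 146 147 147 147 148]
290 [111 106 102 103 102 110 133 136 134 134 134 134 134 134 133 134 134 136
 136 105  21  31  35  34  32  33  28  66 127 139 135 134 134 134 134 134
 134 134 134 134 134 133  92  99 147 194 180 168 150 145]
292 [111 103 102 104 103 115 136 135 134 134 134 133 134 134 133 134 133 137
 132  76  23  32  33  33  32  32  28  48 107 141 135 134 134 133 134 133
 134 134 135 134 134 134  96  91 135 190 171 193 167 159]
[0.5662 0.1293 0.206 ]
[0.5648 0.12   0.206 ]
tip 0 (np.float64(318.05398598296546), np.float64(283.96414022536953))
tip -0.011 (np.float64(318.0253654511385), np.float64(261.30772871484066))
tip 0.011 (np.float64(318.0816969218119), np.float64(305.9005052669881))
lip [0.57002052 0.15221009 0.2285    ]
```

```bash
python3 -c "
from h import *
d=json.load(open('pics/w2.json'));T=wristT(d);ds=json.load(open('pics/s2.json'));r=Rw(d['eef_rot']);p=np.array(d['ee_pos'])
for x in (-.011,0,.011):
  for y in (0,-.01,-.02): 
    t=p+r.apply([x,y,0]); print(x,y,'wrist',np.round(pix(d,t,T),1),'scene',np.round(pix(ds,t),1))
im=cv2.imread('pics/s2.png');cv2.imwrite('pics/s2d.png',cv2.resize(im[190:260,350:430],None,fx=8,fy=8,interpolation=cv2.INTER_NEAREST))
im=cv2.imread('pics/w2.png');cv2.imwrite('pics/w2d.png',cv2.resize(im[240:440,220:420],None,fx=3,fy=3,interpolation=cv2.INTER_NEAREST))
"
```

```text
-0.011 0 wrist [318.  261.3] scene [389.2 241.8]
-0.011 -0.01 wrist [318.  268.7] scene [389.5 238.8]
-0.011 -0.02 wrist [317.9 276.9] scene [389.8 235.7]
0 0 wrist [318.1 284. ] scene [385.5 240.8]
0 -0.01 wrist [318.  292.5] scene [385.8 237.7]
0 -0.02 wrist [317.9 302. ] scene [386.  234.6]
0.011 0 wrist [318.1 305.9] scene [381.8 239.8]
0.011 -0.01 wrist [318.  315.5] scene [382.  236.7]
0.011 -0.02 wrist [317.9 326.3] scene [382.3 233.6]
```

View pics/s2d.png

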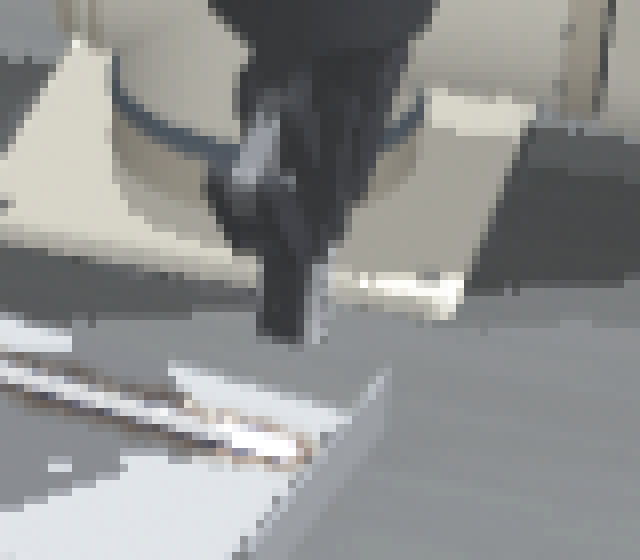

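View pics/w2d.png

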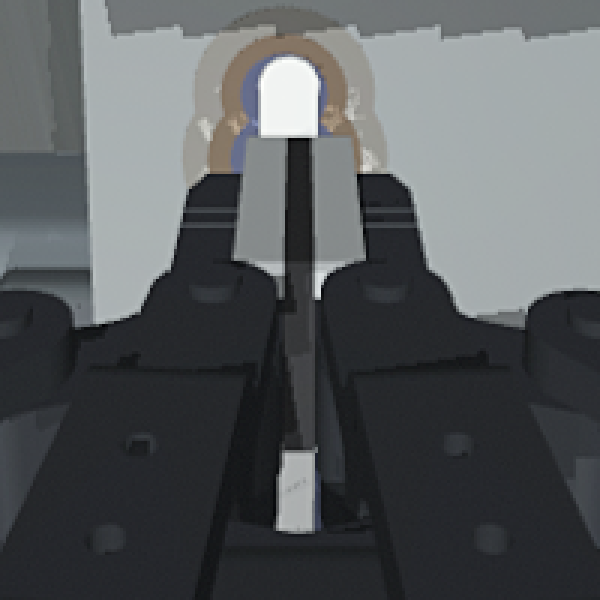

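Two independent views put the visible fingertip about 25 mm above the reported TCP, since it is seen at v≈286 on the wrist and v≈233 in the scene. The weld's visible length of 231 mm is 220 mm plus rounded 5 mm caps, so the nominal start is at y≈0.124. I'll descend guarded on force, ready for contact anywhere from z≈0.206 down.

Call:
step_arm([
  [[-0.003,0,-0.003],[-0.1,0.3,-0.2],0],
  [[0,0,0],[0,0.3,0],0],
  [[0,0,0],[0,0.3,0],0],
])

```text
time_s: 3.25
ee_pos: [0.5646, 0.124, 0.2164]
eef_rot: [-0.46, 0.459, -0.537, 0.538]
contact_force: [-1.2, 0.1, -0.2]
gripper_width: -0.0002
```

Call:
step_arm([
  [[0,0,0],[0,0,0],0],
])

```text
time_s: 3.35
ee_pos: [0.5643, 0.1241, 0.2159]
eef_rot: [-0.46, 0.459, -0.537, 0.538]
contact_force: [0.9, 0.0, -0.2]
gripper_width: -0.0003
```

```bash
python3 -c "
from h import *
plan([[.5645,.124,.205]],-98.9,vmax=.003,n=1)"
```

```text
t 3.35 p [0.5643 0.1241 0.2159] F [ 0.85  0.01 -0.21] w -0.00028574830447584677
[[[-0.001, -0.0, 0.0], [0.0, 0.3, 0.0], 0]]
pred [0.5643 0.1241 0.2129]
```

Well placed. I'll continue down slowly.

Call:
step_arm([
  [[0,0,0],[0,0.3,0],0],
  [[0,0,0],[0,0.3,0],0],
])

```text
time_s: 3.55
ee_pos: [0.5645, 0.1241, 0.2098]
eef_rot: [-0.46, 0.459, -0.537, 0.538]
contact_force: [-0.7, 0.3, -0.2]
gripper_width: -0.0
```

Call:
step_arm([
  [[0,0,0],[0,0.15,0],0],
])

```text
time_s: 3.65
ee_pos: [0.5644, 0.1241, 0.2079]
eef_rot: [-0.46, 0.459, -0.537, 0.538]
contact_force: [-0.9, 0.2, 0.2]
gripper_width: 0.0002
```

Call:
step_arm([
  [[0,0,0],[0,0,0],0],
])

```text
time_s: 3.75
ee_pos: [0.5643, 0.1241, 0.2076]
eef_rot: [-0.46, 0.459, -0.537, 0.538]
contact_force: [-0.7, -0.1, -0.0]
gripper_width: -0.0002
```

Call:
step_arm([
  [[0,0,0],[0,0.1,0],0],
])

```text
time_s: 3.85
ee_pos: [0.5643, 0.1241, 0.2067]
eef_rot: [-0.46, 0.459, -0.537, 0.538]
contact_force: [-0.5, -0.1, 1.0]
gripper_width: -0.0002
```

Call:
step_arm([
  [[0,0,0],[0,0.1,0],0],
])

```text
time_s: 3.95
ee_pos: [0.5644, 0.1241, 0.2057]
eef_rot: [-0.46, 0.459, -0.537, 0.538]
contact_force: [0.4, -0.3, -1.1]
gripper_width: -0.0002
```

Call:
step_arm([
  [[0,0,0],[0,0.0,0],0],
])

```text
time_s: 4.05
ee_pos: [0.5643, 0.1241, 0.2056]
eef_rot: [-0.46, 0.459, -0.537, 0.538]
contact_force: [0.8, -0.5, -0.4]
gripper_width: -0.0001
```

```bash
python3 -c "
from h import *
plan([[.5645,.124,.205]],-98.9,vmax=.003,n=1)
cap('wrist','w3');c,s,d=cap('scene','s3')
im=cv2.imread('pics/s3.png');cv2.imwrite('pics/s3d.png',cv2.resize(im[190:260,350:430],None,fx=8,fy=8,interpolation=cv2.INTER_NEAREST))
im=cv2.imread('pics/w3.png');cv2.imwrite('pics/w3d.png',cv2.resize(im[200:400,220:420],None,fx=3,fy=3,interpolation=cv2.INTER_NEAREST))
"
```

```text
t 4.05 p [0.5643 0.1241 0.2056] F [ 0.78 -0.45 -0.39] w -8.403832092167316e-05
[[[-0.001, -0.0, 0.0], [0.0, 0.06, 0.02], 0]]
pred [0.5645 0.124  0.205 ]
```

View pics/s3d.png

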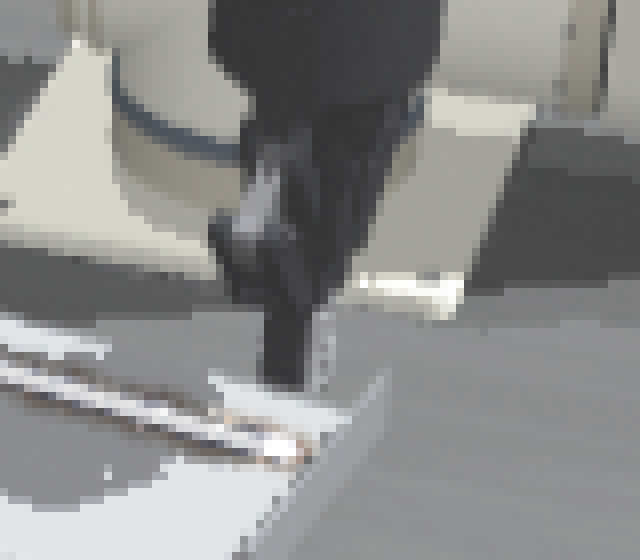

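View pics/w3d.png

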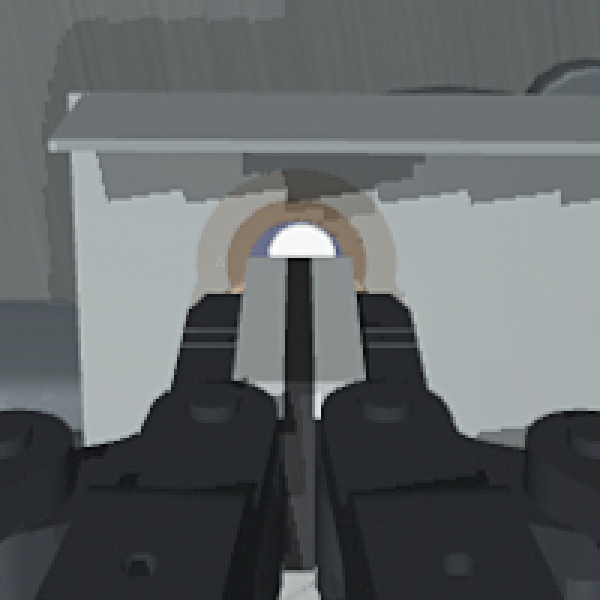

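The fingertip is still about 7 px above the weld in the scene (tip v≈238, weld end v≈246). There is no force and the wrist view shows no touch, so the true tip is about 22–27 mm above the reported TCP. I'll go on down gently.

Call:
step_arm([
  [[0,0,0],[0,0.2,0],0],
  [[0,0,0],[0,0.2,0],0],
])

```text
time_s: 4.35
ee_pos: [0.5646, 0.1241, 0.2018]
eef_rot: [-0.46, 0.459, -0.537, 0.538]
contact_force: [-0.6, -0.6, 0.0]
gripper_width: 0.0002
```

Call:
step_arm([
  [[0,0,0],[0,0.2,0],0],
  [[0,0,0],[0,0.2,0],0],
])

```text
time_s: 4.55
ee_pos: [0.5645, 0.1241, 0.1974]
eef_rot: [-0.46, 0.459, -0.537, 0.538]
contact_force: [-0.1, -0.1, 0.7]
gripper_width: -0.0002
```

Call:
step_arm([
  [[0,0,0],[0,0.2,0],0],
  [[0,0,0],[0,0.1,0],0],
])

```text
time_s: 4.75
ee_pos: [0.5644, 0.1241, 0.1938]
eef_rot: [-0.46, 0.459, -0.537, 0.538]
contact_force: [-0.4, 0.1, -0.1]
gripper_width: 0.0001
```

```bash
cat > look.py <<'E'
from h import *
import sys
t=sys.argv[1]
plan([[.5645,.124,.185]],-98.9,vmax=.003,n=1)
cap('wrist','w'+t);c,s,d=cap('scene','s'+t)
im=cv2.imread(f'pics/s{t}.png');a=cv2.resize(im[195:265,310:410],None,fx=4,fy=4,interpolation=cv2.INTER_NEAREST)
im=cv2.imread(f'pics/w{t}.png');b=cv2.resize(im[220:360,250:390],None,fx=2,fy=2,interpolation=cv2.INTER_NEAREST)
cv2.imwrite(f'pics/c{t}.png',np.hstack([a,b]))
E
python3 look.py 4
```

```text
t 4.75 p [0.5644 0.1241 0.1938] F [-0.4   0.12 -0.13] w 0.00014384710354112588
[[[-0.001, -0.0, 0.0], [0.0, 0.3, 0.0], 0]]
pred [0.5644 0.1241 0.1908]
```

View pics/c4.png

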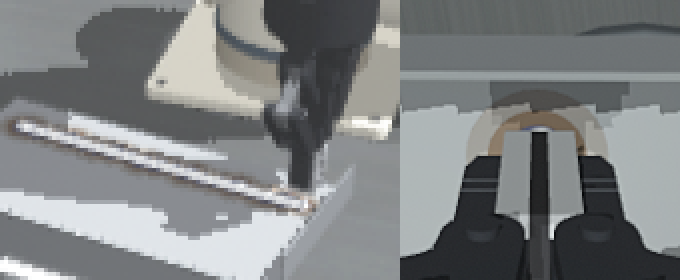

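The tip is now about 4 px (12 mm) above the weld and still free.

Call:
step_arm([
  [[0,0,0],[0,0.2,0],0],
  [[0,0,0],[0,0.2,0],0],
])

```text
time_s: 5.05
ee_pos: [0.5646, 0.1241, 0.19]
eef_rot: [-0.46, 0.459, -0.537, 0.538]
contact_force: [-0.3, -0.8, 0.2]
gripper_width: -0.0
```

Call:
step_arm([
  [[0,0,0],[0,0.15,0],0],
  [[0,0,0],[0,0.1,0],0],
])

```text
time_s: 5.25
ee_pos: [0.5646, 0.1241, 0.1871]
eef_rot: [-0.46, 0.459, -0.537, 0.538]
contact_force: [0.3, 0.6, -0.8]
gripper_width: 0.0001
```

Call:
step_arm([
  [[0,0,0],[0,0.1,0],0],
])

```text
time_s: 5.35
ee_pos: [0.5646, 0.1241, 0.186]
eef_rot: [-0.46, 0.459, -0.537, 0.538]
contact_force: [0.6, -0.2, 0.7]
gripper_width: 0.0001
```

Call:
step_arm([
  [[0,0,0],[0,0.1,0],0],
])

```text
time_s: 5.45
ee_pos: [0.5645, 0.1241, 0.1849]
eef_rot: [-0.46, 0.459, -0.537, 0.538]
contact_force: [-0.2, -0.3, -0.8]
gripper_width: 0.0002
```

```bash
python3 look.py 5
```

```text
t 5.45 p [0.5645 0.1241 0.1849] F [-0.16 -0.28 -0.79] w 0.00015855804061160132
[[[-0.002, -0.0, 0.0], [0.01, -0.01, -0.0], 0]]
pred [0.5645 0.124  0.185 ]
```

View pics/c5.png

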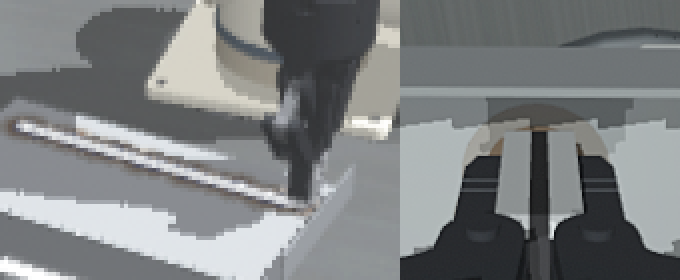

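The tip now looks within a few mm of the weld, so I'm going to 0.5–1 mm steps with a force check after each.

Call:
step_arm([
  [[0,0,0],[0,0.1,0],0],
])

```text
time_s: 5.65
ee_pos: [0.5646, 0.1241, 0.1839]
eef_rot: [-0.46, 0.459, -0.537, 0.538]
contact_force: [0.4, -0.1, -0.1]
gripper_width: 0.0
```

Call:
step_arm([
  [[0,0,0],[0,0.1,0],0],
])

```text
time_s: 5.75
ee_pos: [0.5646, 0.1241, 0.1829]
eef_rot: [-0.46, 0.459, -0.537, 0.538]
contact_force: [0.1, -0.4, 0.3]
gripper_width: -0.0001
```

Call:
step_arm([
  [[0,0,0],[0,0.05,0],0],
])

```text
time_s: 5.85
ee_pos: [0.5646, 0.1241, 0.1823]
eef_rot: [-0.46, 0.459, -0.537, 0.538]
contact_force: [0.8, -0.7, 0.6]
gripper_width: -0.0003
```

Call:
step_arm([
  [[0,0,0],[0,0.05,0],0],
])

```text
time_s: 5.95
ee_pos: [0.5646, 0.1241, 0.1818]
eef_rot: [-0.46, 0.459, -0.537, 0.538]
contact_force: [-0.3, -0.5, 0.2]
gripper_width: 0.0003
```

Call:
step_arm([
  [[0,0,0],[0,0.06,0],0],
])

```text
time_s: 6.05
ee_pos: [0.5646, 0.1241, 0.1811]
eef_rot: [-0.46, 0.459, -0.537, 0.538]
contact_force: [-0.1, -0.9, -0.6]
gripper_width: -0.0002
```

Call:
step_arm([
  [[0,0,0],[0,0.06,0],0],
])

```text
time_s: 6.15
ee_pos: [0.5646, 0.1241, 0.1805]
eef_rot: [-0.46, 0.459, -0.537, 0.538]
contact_force: [-0.4, -0.4, 1.5]
gripper_width: -0.0002
```

Call:
step_arm([
  [[0,0,0],[0,0.06,0],0],
])

```text
time_s: 6.25
ee_pos: [0.5646, 0.1241, 0.18]
eef_rot: [-0.46, 0.459, -0.537, 0.538]
contact_force: [-0.7, -0.5, 1.3]
gripper_width: 0.0
```

```bash
python3 look.py 6
```

```text
t 6.25 p [0.5646 0.1241 0.18  ] F [-0.71 -0.49  1.33] w 3.5006123487836286e-05
[[[-0.002, -0.0, -0.0], [0.01, -0.3, -0.01], 0]]
pred [0.5645 0.124  0.183 ]
```

View pics/c6.png

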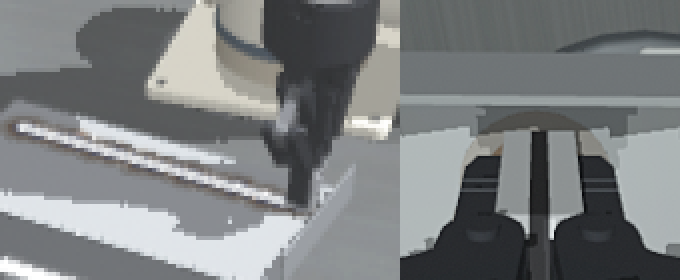

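The force is +1.5 and then +1.3 N near z=0.180. I'll hold to confirm it is contact.

Call:
step_arm([
  [[0,0,0],[0,0,0],0],
])

```text
time_s: 6.45
ee_pos: [0.5646, 0.1241, 0.1802]
eef_rot: [-0.46, 0.459, -0.537, 0.538]
contact_force: [-0.7, 0.3, 2.5]
gripper_width: -0.0001
```

Call:
step_arm([
  [[0,0,0],[0,0.03,0],0],
])

```text
time_s: 6.55
ee_pos: [0.5646, 0.1241, 0.18]
eef_rot: [-0.46, 0.459, -0.537, 0.538]
contact_force: [-0.2, -0.8, 1.9]
gripper_width: -0.0001
```

Call:
step_arm([
  [[0,0,0],[0,0.0,0],0],
])

```text
time_s: 6.65
ee_pos: [0.5646, 0.1241, 0.1801]
eef_rot: [-0.46, 0.459, -0.537, 0.538]
contact_force: [-1.5, -0.9, 1.9]
gripper_width: 0.0
```

Steady light contact at about 2 N. The stroke starts along tool +x, watching force and height.

Call:
step_arm([
  [[0,0,0],[0.3,0,0],0],
  [[0,0,0],[0.4,0,0],0],
  [[0,0,0],[0.4,0,0],0],
])

```text
time_s: 6.95
ee_pos: [0.5632, 0.1133, 0.1802]
eef_rot: [-0.461, 0.459, -0.537, 0.538]
contact_force: [0.6, 1.3, 1.6]
gripper_width: 0.0002
```

```bash
cat > st.py <<'E'
from h import *
s=readout.read_state();p=np.array(s['ee_pos']);a=np.array([.5646,.1241,.180]);u=np.array([-.1547,-.988,0]);n=np.array([.988,-.1547,0])
e=p-a;X,Y,Z=Rw(s['eef_rot']).as_matrix().T
print('t',s['time_s'],'along mm',e@u*1e3,'across(+x)',e@n*1e3,'z',p[2],'F',np.round(s['contact_force'],2),'toolx',X.round(4),'tooly',Y.round(4))
print(np.round(Rw(s['eef_rot']).inv().apply(u),4))
E
python3 st.py
```

```text
t 6.95 along mm 10.897706071120057 across(+x) 0.2730624709121898 z 0.18017487155503917 F [0.63 1.34 1.55] toolx [-0.1542 -0.988  -0.0012] tooly [ 3.3e-03  7.0e-04 -1.0e+00]
[ 1.0e+00 -1.2e-03 -5.0e-04]
```

Call:
step_arm([
  [[0,0,0],[0.5,0.01,-0.01],0],
  [[0,0,0],[0.5,0.01,0],0],
  [[0,0,0],[0.5,0,0],0],
  [[0,0,0],[0.5,0,0],0],
])

```text
time_s: 7.35
ee_pos: [0.5599, 0.0917, 0.1801]
eef_rot: [-0.461, 0.459, -0.537, 0.538]
contact_force: [-0.3, 1.3, 2.4]
gripper_width: -0.0
```

```bash
python3 st.py
```

```text
t 7.35 along mm 32.74913939431319 across(+x) 0.3204055946482622 z 0.18009902217799248 F [-0.34  1.32  2.4 ] toolx [-0.1544 -0.988  -0.0016] tooly [ 0.0038  0.001  -1.    ]
[ 1.0e+00 -1.6e-03 -3.0e-04]
```

Call:
step_arm([
  [[0,0,0],[0.5,0,-0.02],0],
  [[0,0,0],[0.5,0,0],0],
  [[0,0,0],[0.5,0,0],0],
  [[0,0,0],[0.5,0,0],0],
])

```text
time_s: 7.75
ee_pos: [0.5562, 0.0699, 0.1801]
eef_rot: [-0.461, 0.458, -0.537, 0.538]
contact_force: [0.3, 2.0, 2.3]
gripper_width: -0.0001
```

```bash
python3 st.py
```

```text
t 7.75 along mm 54.81615081515478 across(+x) 0.07537217744098239 z 0.18008740796020448 F [0.33 1.95 2.32] toolx [-0.1548 -0.9879 -0.0016] tooly [ 0.0038  0.001  -1.    ]
[ 1.0e+00 -1.6e-03  1.0e-04]
```

Call:
step_arm([
  [[0,0,0],[0.5,0,0],0],
  [[0,0,0],[0.5,0,0],0],
  [[0,0,0],[0.5,0,0],0],
  [[0,0,0],[0.5,0,0],0],
])

```text
time_s: 8.15
ee_pos: [0.5528, 0.0484, 0.1801]
eef_rot: [-0.461, 0.458, -0.537, 0.538]
contact_force: [1.1, 1.9, 2.6]
gripper_width: -0.0002
```

```bash
python3 st.py; python3 look.py 7
```

```text
t 8.15 along mm 76.59081018453202 across(+x) 0.04866155056536566 z 0.1800623546751505 F [1.06 1.89 2.6 ] toolx [-0.1547 -0.988  -0.0016] tooly [ 0.0038  0.001  -1.    ]
[ 1.     -0.0016 -0.    ]
t 8.15 p [0.5528 0.0484 0.1801] F [1.06 1.89 2.6 ] w -0.00015065233047937532
[[[-0.004, 0.0, -0.002], [-0.3, -0.02, -0.0], 0]]
pred [0.5533 0.0514 0.1803]
```

View pics/c7.png

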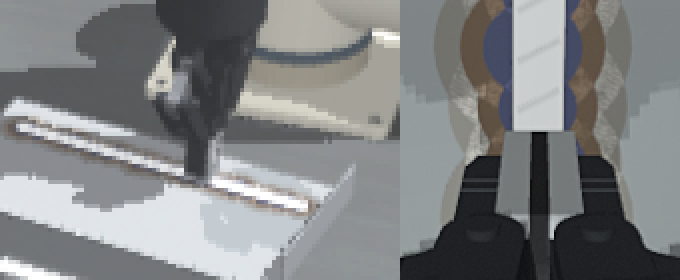

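In mid-stroke the weld band (centre u≈319) lines up with the finger seam (u≈320), and the tips are on the weld.

Call:
step_arm([
  [[0,0,0],[0.5,-0.01,0],0],
  [[0,0,0],[0.5,0,0],0],
  [[0,0,0],[0.5,0,0],0],
  [[0,0,0],[0.5,0,0],0],
])

```text
time_s: 8.65
ee_pos: [0.5495, 0.0274, 0.1801]
eef_rot: [-0.461, 0.459, -0.537, 0.538]
contact_force: [0.8, 0.7, 1.9]
gripper_width: -0.0001
```

```bash
python3 st.py
```

```text
t 8.65 along mm 97.89632182746237 across(+x) 0.005117675761738966 z 0.1801011443176205 F [0.78 0.74 1.91] toolx [-0.1546 -0.988  -0.0013] tooly [ 3.6e-03  8.0e-04 -1.0e+00]
[ 1.0e+00 -1.3e-03 -1.0e-04]
```

Call:
step_arm([
  [[0,0,0],[0.5,0,0],0],
  [[0,0,0],[0.5,0,0],0],
  [[0,0,0],[0.5,0,0],0],
  [[0,0,0],[0.5,0,0],0],
])

```text
time_s: 9.05
ee_pos: [0.546, 0.0058, 0.1801]
eef_rot: [-0.461, 0.459, -0.537, 0.538]
contact_force: [0.3, 1.7, 1.8]
gripper_width: -0.0005
```

Call:
step_arm([
  [[0,0,0],[0.5,0,0],0],
  [[0,0,0],[0.5,0,0],0],
  [[0,0,0],[0.5,0,0],0],
  [[0,0,0],[0.5,0,0],0],
])

```text
time_s: 9.45
ee_pos: [0.5426, -0.0158, 0.1801]
eef_rot: [-0.461, 0.458, -0.537, 0.538]
contact_force: [0.5, 0.6, 1.6]
gripper_width: -0.0001
```

```bash
python3 st.py
```

```text
t 9.45 along mm 141.5888132247496 across(+x) -0.08220266021689121 z 0.1800616568020569 F [0.54 0.56 1.6 ] toolx [-0.1548 -0.988  -0.0015] tooly [ 0.0036  0.001  -1.    ]
[ 1.0e+00 -1.5e-03  1.0e-04]
```

Call:
step_arm([
  [[0,0,0],[0.5,0.01,0],0],
  [[0,0,0],[0.5,0,0],0],
  [[0,0,0],[0.5,0,0],0],
  [[0,0,0],[0.5,0,0],0],
])

```text
time_s: 9.85
ee_pos: [0.5392, -0.0373, 0.18]
eef_rot: [-0.461, 0.458, -0.537, 0.538]
contact_force: [-0.1, 1.5, 2.8]
gripper_width: 0.0003
```

Call:
step_arm([
  [[0,0,0],[0.5,0,0],0],
  [[0,0,0],[0.5,0,0],0],
  [[0,0,0],[0.5,0,0],0],
  [[0,0,0],[0.5,0,0],0],
])

```text
time_s: 10.25
ee_pos: [0.5358, -0.0588, 0.18]
eef_rot: [-0.461, 0.458, -0.537, 0.538]
contact_force: [0.4, 1.0, 3.2]
gripper_width: -0.0
```

```bash
python3 st.py
python3 - <<'E'
from h import *
ims=[]
for n,b in (('scene',(290,190,390,265)),('top',(240,190,340,265))):
    c,s,d=cap(n,n+'8');x0,y0,x1,y1=b
    ims.append(cv2.resize(c['pixels'][y0:y1,x0:x1],None,fx=4,fy=4,interpolation=cv2.INTER_NEAREST))
cv2.imwrite('pics/c8.png',np.hstack(ims))
E
```

```text
t 10.25 along mm 185.14446137708148 across(+x) -0.12066671182910119 z 0.17995850963779095 F [0.39 1.03 3.2 ] toolx [-0.1547 -0.988  -0.0017] tooly [ 0.0037  0.0011 -1.    ]
[ 1.     -0.0017 -0.    ]
```

View pics/c8.png

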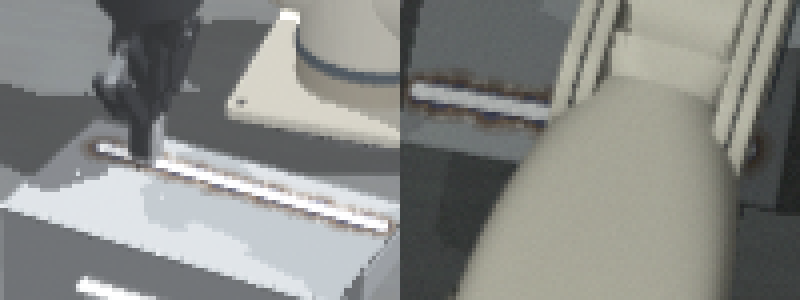

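The scene view shows the tip (left panel, ≈(325,230) in the full image) nearing the weld's open end at (313,227). About 36 mm is left.

Call:
step_arm([
  [[0,0,0],[0.5,-0.02,0.01],0],
  [[0,0,0],[0.5,0,0],0],
  [[0,0,0],[0.5,0,0],0],
  [[0,0,0],[0.5,0,0],0],
])

```text
time_s: 10.75
ee_pos: [0.5325, -0.0799, 0.18]
eef_rot: [-0.461, 0.459, -0.537, 0.538]
contact_force: [0.7, 1.8, 1.9]
gripper_width: -0.0
```

```bash
python3 st.py
```

```text
t 10.75 along mm 206.4983143914443 across(+x) -0.11937884437509717 z 0.18003678650865795 F [0.72 1.78 1.94] toolx [-0.1546 -0.988  -0.0013] tooly [ 3.4e-03  8.0e-04 -1.0e+00]
[ 1.0e+00 -1.3e-03 -1.0e-04]
```

Call:
step_arm([
  [[0,0,0],[0.5,0,0],0],
  [[0,0,0],[0.5,0,0],0],
  [[0,0,0],[0.4,0,0],0],
  [[0,0,0],[0,0,0],0],
])

```text
time_s: 11.15
ee_pos: [0.53, -0.0957, 0.18]
eef_rot: [-0.461, 0.458, -0.537, 0.538]
contact_force: [0.5, 1.0, 1.8]
gripper_width: 0.0002
```

```bash
python3 st.py; python3 look.py 9
```

```text
t 11.15 along mm 222.54754481583217 across(+x) -0.13992800898838353 z 0.180002580617042 F [0.53 0.96 1.77] toolx [-0.1554 -0.9878 -0.0013] tooly [ 3.3e-03  7.0e-04 -1.0e+00]
[ 1.0e+00 -1.2e-03  7.0e-04]
t 11.15 p [ 0.53   -0.0957  0.18  ] F [0.53 0.96 1.77] w 0.00016594055388258577
[[[-0.003, -0.001, -0.001], [-0.3, -0.01, -0.0], 0]]
pred [ 0.5305 -0.0928  0.1801]
```

View pics/c9.png

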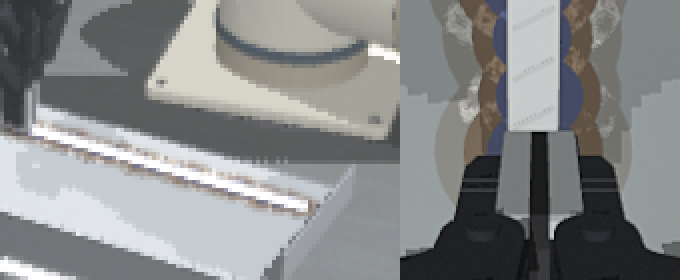

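```bash
python3 -c "
from h import *
im=cv2.imread('pics/s9.png');cv2.imwrite('pics/s9d.png',cv2.resize(im[190:250,285:365],None,fx=8,fy=8,interpolation=cv2.INTER_NEAREST))
ds=json.load(open('pics/s9.json'))
for t in (-.011,0,.011): print(pix(ds,np.array([.530,-.0957,.206])+t*np.array([-.155,-.988,0])))
"
```

```text
(np.float64(318.3729062677354), np.float64(227.5179150269127))
(np.float64(315.0646552999004), np.float64(226.59194547184634))
(np.float64(311.77445399123684), np.float64(225.67102796241818))
```

View pics/s9d.png

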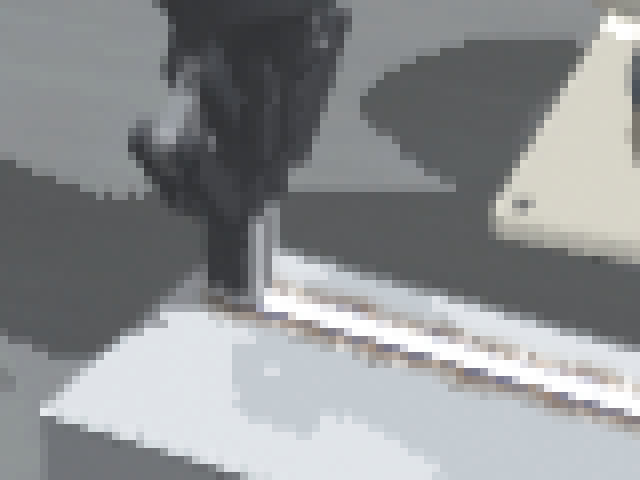

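The fingertip (u≈311–318) fully covers the weld's open end (cap tip u≈313). Now I'll lift straight up and retreat.

Call:
step_arm([
  [[0,0,0],[0,-0.5,0],0],
  [[0,0,0],[0,-2,0],0],
  [[0,0,0],[0,-3,0],0],
  [[0,0,0],[0,-4,0],0],
  [[0,0,0],[0,-4,0],0],
])

```text
time_s: 11.75
ee_pos: [0.527, -0.0943, 0.3143]
eef_rot: [0.458, -0.461, 0.54, -0.534]
contact_force: [1.4, 0.1, -0.1]
gripper_width: -0.0001
```

Call:
step_arm([
  [[0,0,0],[0,-2,-3],0],
  [[0,0,0],[0,-1,-4],0],
  [[0,0,0],[0,0,-3],0],
  [[0,0,0],[0,0,-1],0],
  [[0,0,0],[0,0,0],0],
])

```text
time_s: 12.25
ee_pos: [0.4168, -0.0767, 0.352]
eef_rot: [0.46, -0.46, 0.537, -0.537]
contact_force: [0.3, -0.4, 0.6]
gripper_width: 0.0003
```

Call:
step_arm([
  [[0,0,0],[0,0,0],0],
  [[0,0,0],[0,0,0],0],
])

```text
time_s: 12.45
ee_pos: [0.418, -0.0769, 0.3517]
eef_rot: [0.46, -0.46, 0.537, -0.537]
contact_force: [-0.5, -0.4, -0.5]
gripper_width: 0.0001
```

```bash
python3 -c "
from h import *
cap('scene','s10');cap('top','t10');s=readout.read_state();print(s['time_s'],s['ee_pos'],s['contact_force'])
a=cv2.imread('pics/s10.png')[80:400,80:560]
b=cv2.imread('pics/t10.png')
cv2.imwrite('pics/s10c.png',a)
"
```

```text
12.55 [ 0.41806866 -0.07693679  0.35144321] [ 0.12063177  0.52220009 -0.84703056]
```

View pics/s10c.png

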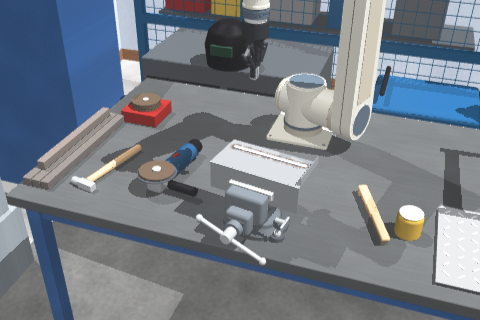

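View pics/t10.png

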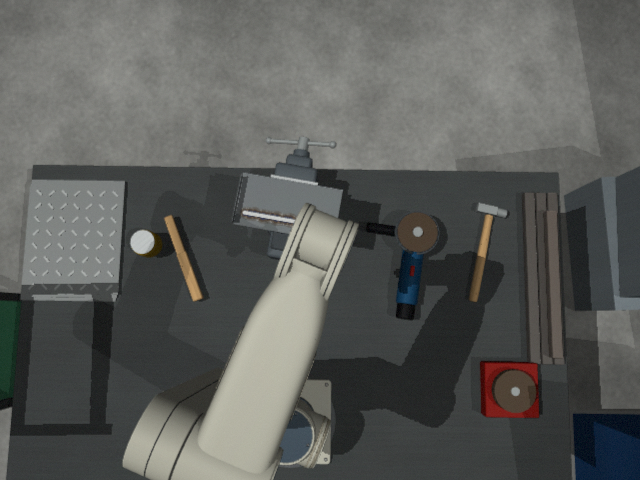

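The hand is clear of the vise. The grinder, brush, tin and hammer sit at the same pixels as at the start, and the sheet looks level.

```bash
python3 -c "
from h import *
print(ticket.hand_in())"
```

```text
the job is handed in; nothing more can be done
None
```

I ran the closed fingertips along the whole weld in one stroke, from the lip end to just past the open end, then lifted the hand straight up and drew it back. I handed the job in at about 12.6 s.

- **Stroke:** it covered about 222 mm and stayed within about 0.3 mm of the line I had measured. At the open end, the scene camera showed the fingertip covering the end of the weld.
- **Force:** I checked the vertical force between moves. It stayed between about 1.6 and 3.2 N, never dropping to zero. By the stated stiffness, that bends the sheet about 1 mm at the weld.
- **After lift-off:** the force returned to noise level. The last pictures show the sheet level and the grinder, brush, tin and hammer where they were. I compared these by eye.

**Checks that disagreed:**
- **Fingertip height:** contact came at a reported tool-point height of 0.180 m, not about 0.206 m. The wrist and scene cameras both showed the visible fingertips about 25 mm above the reported tool point, so I went by the cameras and the force reading.
- **Weld position:** the cameras differed by about 3 mm on the weld's sideways position. I centred on it using the wrist view.
- **Weld length:** the weld looked about 231 mm long rather than 220 mm. I took the extra as its rounded ends.

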